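Ratchet support stand: up four clicks, then load the bottle

ROBOT

A 6-joint arm with a two-finger parallel gripper is mounted at the origin on the work surface; the furniture and walls round the work are solid. World frame = base frame: x ahead of the robot, y to its left, z up, the work surface at z = 0. Lengths are in m, angles in rad, forces in N, time in s.
With the tool pointing down it reaches from about 0.375 to 0.9 m from the base axis. Payload 3.1 kg.
Tool frame: the origin (TCP) lies midway between the tips of the shut fingers; the grasp point (between the pads) lies robot.grip_point_offset behind it (robot.grip_point_offset is the distance from the TCP to the grasp point, in m); z points along the fingers, y is the direction in which the jaws open and shut (so a half turn about z gives the same grasp; the last joint's range is limited). The gripper opens to 87 mm and grips with 3 to 60 N. Pads are 19 mm wide; open, the fingers measure 117 mm over their backs; the gripper's body (75 mm by 190 mm) begins 51 mm behind the grasp point.
Start: joints at [-1.325, 0.527, 1.433, -0, 1.181, -0.178], TCP at [0.257, -0.57, 0.223] pointing down, gripper open.
Joint ranges: [-3.08, 3.08], [-0.75, 2.2], [0.22, 2.44], [-1.43, 4.57], [0, 2.65], [-2.85, 2.85]. Speed limits (rad/s): [2.79, 2.79, 3.14, 3.14, 3.14, 3.14].

INTERFACE

Orientations are given as a unit quaternion [x, y, z, w].
In Python, from rig import robot, cams, hand_in gives the robot as it stands. The module is installed in compiled form; this text tells all that it offers.
- The arm moves only by the tool send_rows, never from a script. Its argument "steps" is one flat list of numbers, 5 for each row, row after row: the finger opening in m, from 0 to 0.087, then the shift along the tool's x, y, z in m, then the turn about the tool's z in rad. A call has 1 to 8 rows; each row is the pose to reach, as a shift and turn from the pose measured when the call began, along the tool's axes at that moment; what a row does not reach only later rows make up. A row lasts 1/8 s, in which the tool goes at most 62.5 mm and 10.7 degrees, less where a joint would pass 70% of its speed; a pose out of reach is approached as far as the arm can. A call with a gripper value outside its range is refused whole. The fingers move at their own pace and stop on an object; "force" is the grip in N (left out, the last holds). Time passes only in rows, so rows that repeat a pose let the fingers close. It gives the time, the measured TCP pose, the force and the opening at its end, in the units of the state.
- robot.get_obs(): the state, without advancing time (a new reading comes with each control period).
- cams.camera(name): name is "side" or "top" or "wrist"; returns a dict with "color" (400x640x3 uint8, red, green, blue), "range_z" (400x640 float32, m along the optical axis (not along the pixel's ray), 0 where there is no reading), "intrinsics" (3x3 intrinsics, pixels), "k1" (the pictures are not rectified: a ray, as slopes to the right and down, at radius r is drawn at 1 + k1 r^2 times it, then the intrinsics apply), "extrinsics" (4x4, takes a point from camera to world coordinates). Camera axes: x right, y down, z forward; pixel columns grow to the right and rows downward; lengths in m; the calibration is good to about 2 mm. A picture is of the moment at which its call begins.
- hand_in(): hands the job in, once; it reports no verdict.
The state is a dict: "time": time; "q": joint angles; "joint_velocities": joint speeds; "joint_torque": joint torques, N m; "position": TCP position; "tool_rot": TCP orientation; "ft_force": force on the tool from outside, world axes, zero at the start; "moment": the same for the moment, N m; "grip_width": finger opening in m.
Only numpy, scipy, OpenCV 4.12 (cv2) and the standard library are available. Lean on these libraries where they do the work, as an engineer would, in place of code of your own. Each camera call takes 0.05 s, during which the arm holds its last target.

TASK

Take the support stand's platform by its red grip tab and raise it exactly four clicks of its ratchet from its lowest position, feeling for each click, and let it down so that the fourth notch carries it. Then set the amber bottle upright on the middle of the stand's black pad. The catch is light and cannot be backed off, so do not overshoot and never push the platform down hard; leave the other things where they are.

Things in the scene. Friction and masses are not known exactly. Their poses are not given: they have to be found in the camera images.
- stand: Fixed support stand. Grey base plate 120 (x) x 110 (y) x 12 mm, square aluminium mast 41 x 41 mm up to 92 mm above the bench. Origin: centre of the base's underside; z up. Its place and yaw vary; it cannot move.
- column: The stand's sliding part, 0.52 kg: a toothed column in the mast (65 mm straight up, no turning, rubs with about 1 N, damped 30 N s/m) carrying an aluminium platform 150 (x) x 90 (y) x 6 mm. Axes as the stand's. Origin on the mast's axis, at bench level when fully down (every start); rises with the platform, whose top is 100 mm above it.
- grip (a point): Grip point in the red upright tab at the platform's end (its -x). The tab is 12 mm thick along x, 38 mm wide along y, and stands 40 mm over the platform; this point is at mid thickness, 27 mm above the platform's top. Flange at its foot 22 x 46 x 4 mm. Pinch it across the 12 mm. Axes as the stand's.
- pad (a point): Centre of the top face of the round black rubber pad, 72 mm diameter, on the platform: 87 mm from the grip point along the stand's +x, 101 mm above the column's origin.
- latch: Black cover 34 x 18 x 46 mm on the mast's -y side; its origin is the stand's. It hides a spring pawl (part of this body) whose height differs each run and cannot be seen: first click after 7 to 21 mm of lift from the bottom, then one every 7 mm. For the last 4 mm before each click the upward pull roughly doubles (6 N of weight and rubbing, then about 11 N), and at the click it falls back.
- fourth_tooth: Fourth of the column's six teeth from the top, a steel wedge 16 mm wide, 3.5 mm deep, 4.5 mm high, hidden in the mast; part of the column. Origin: its lower ledge. Let go after a click, the column sinks until the tooth just passed rests on the pawl, and cannot go lower again; after four clicks that is this tooth.
- amber_bottle: Brown bottle with white screw cap, 52 mm diameter, 104 mm tall, body straight up to about 65 mm, 0.2 kg give or take. Loose, upright on the bench. Origin: centre of its underside.
- tape_roll: Bystander: beige tape roll lying flat, 103 mm diameter, 25 mm high. Origin: centre of its underside.
- beaker: Bystander: clear plastic beaker, 54 mm diameter, 70 mm tall. Origin: centre of its underside.
- blue_tube: Bystander: upright tube with blue cap, 34 mm diameter, 118 mm tall. Origin: centre of its underside.
Mind the look-alikes: they are no part of the job. Of the things that look like the amber_bottle, take the one that is farthest to the robot's left at the start.

How it is judged:
By the outcome, as a careful person would: the job done as asked, in the order asked, and still so for the second after the job is handed in, with the robot touching nothing.
It also fails if it takes over 72 s, if anything falls off the work surface, if the arm or the gripper's body presses on something with over 40 N, if the wrist force passes 120 N, or if a joint passes its speed limit or range.

## Working session

There is one attempt and no reset: what is moved stays moved. The work goes in short steps, Python scripts to look and compute and a tool call to move; the robot and the scene stay as the last step left them, time stands still between calls to the robot, and variables do not carry over. Pictures are saved under pics/ and viewed, and the job is handed in when it is done.

Besides the shell and the picture viewer there is one more tool, called after "Emit:" by a JSON object that holds its "op" and its "data", one argument or row to a line. send_rows: Moves the arm, as the interface text tells. Its arguments: {"type":"object","properties":{"steps":{"type":"array","items":{"type":"number"}},"force":{"type":"number"}},"required":["steps"]}

```bash
mkdir -p pics; ls; python3 - <<'E'
from rig import robot,cams
import cv2,numpy as np
o=robot.get_obs();print(o); print(robot.grip_point_offset)
for n in ["side","top","wrist"]:
    c=cams.camera(n); cv2.imwrite(f"pics/{n}0.png",c["color"][:,:,::-1]); np.savez(f"{n}0.npz",**c)
    print(n,c["intrinsics"].tolist(),c["k1"],np.round(c["extrinsics"],4).tolist())
E
```

```text
pics
{'time': 0.0, 'q': array([-1.32552262e+00,  5.28447007e-01,  1.43392243e+00,  7.52331088e-06,
        1.18137207e+00, -1.78509337e-01]), 'joint_velocities': array([-9.32207898e-04,  5.49922334e-05,  1.34397869e-04,  1.30115213e-03,
        5.48386198e-04, -1.75990514e-03]), 'joint_torque': array([ 9.18484366e-04, -4.40040708e+01, -1.76593781e+01,  6.35178178e-02,
        5.82807348e-02, -1.65660977e-04]), 'position': array([ 0.2568492 , -0.56897602,  0.221577  ]), 'tool_rot': array([ 9.77634596e-01,  2.10307969e-01, -3.23834840e-05, -1.07394341e-03]), 'ft_force': array([-0.59489644,  0.49270806,  0.19129934]), 'moment': array([ 0.0222194 , -0.023458  ,  0.03035969]), 'grip_width': 0.08735477868152303}
0.0187
side [[438.118624321485, 0.0, 326.7005269874981], [0.0, 438.118624321485, 205.15746476540795], [0.0, 0.0, 1.0]] -0.01913067592645588 [[-0.0962, 0.5142, -0.8522, 1.4491], [0.9953, 0.0448, -0.0853, 0.0324], [-0.0057, -0.8565, -0.5161, 0.6982], [0.0, 0.0, 0.0, 1.0]]
top [[499.162906928645, 0.0, 320.17153426003296], [0.0, 499.162906928645, 185.09195683682955], [0.0, 0.0, 1.0]] 0.04750965594235173 [[-0.0115, -0.9979, 0.0635, 0.3601], [-0.9999, 0.0114, -0.0015, -0.072], [0.0007, -0.0635, -0.998, 1.4515], [0.0, 0.0, 0.0, 1.0]]
wrist [[300.26761680728686, 0.0, 323.0727735232304], [0.0, 300.26761680728686, 196.5468816719942], [0.0, 0.0, 1.0]] -0.008464206748089079 [[0.4115, -0.8802, -0.2362, 0.3209], [-0.9114, -0.3978, -0.1053, -0.54], [-0.0013, 0.2586, -0.966, 0.3831], [0.0, 0.0, 0.0, 1.0]]
```

View pics/top0.png

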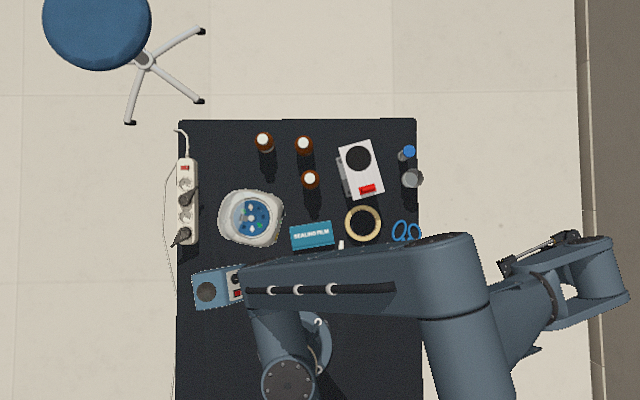

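View pics/side0.png

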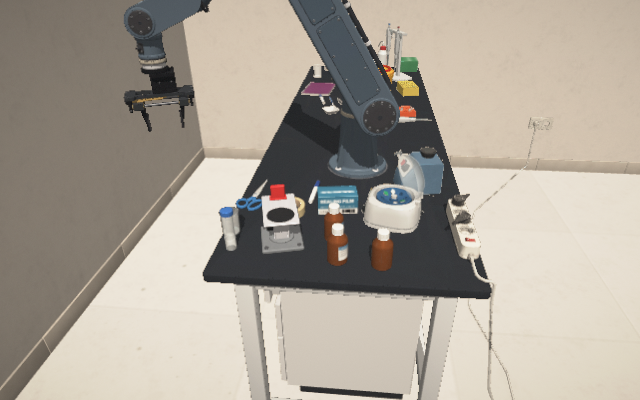

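View pics/wrist0.png

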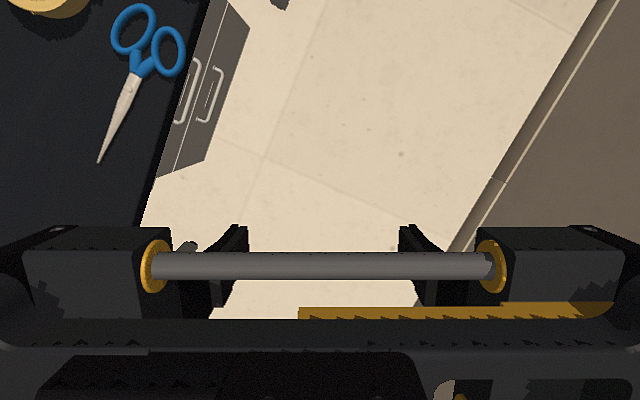

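Top view: the three amber-bottle candidates have caps at (263,140), (303,145) and (311,180). World +y is image-left, so I choose (263,140), which is about (382,250) in the side view. The stand's pad is at (357,158) and its red tab at (367,188).

```bash
cat > h.py <<'E'
import numpy as np,cv2
def undist(c,uv):
    K=c["intrinsics"];k=float(c["k1"])
    p=np.array([(uv[0]-K[0,2])/K[0,0],(uv[1]-K[1,2])/K[1,1]]);s=p.copy()
    for _ in range(20): s=p/(1+k*(s@s))
    return s
def ray(c,uv):
    s=undist(c,uv);E=c["extrinsics"];return E[:3,3],E[:3,:3]@np.array([s[0],s[1],1])
def onplane(c,uv,z):
    o,d=ray(c,uv);return o+d*(z-o[2])/d[2]
def two(c1,u1,c2,u2):
    o1,d1=ray(c1,u1);o2,d2=ray(c2,u2)
    t=np.linalg.lstsq(np.stack([d1,-d2],1),o2-o1,rcond=None)[0]
    a,b=o1+t[0]*d1,o2+t[1]*d2
    return (a+b)/2,np.linalg.norm(a-b)
def proj(c,P):
    E=c["extrinsics"];q=E[:3,:3].T@(np.asarray(P)-E[:3,3]);s=q[:2]/q[2];s=s*(1+float(c["k1"])*(s@s))
    K=c["intrinsics"];return np.array([K[0,0]*s[0]+K[0,2],K[1,1]*s[1]+K[1,2]])
def blobs(m,amin=15):
    n,l,st,ce=cv2.connectedComponentsWithStats(m.astype(np.uint8));return [(ce[i],st[i]) for i in range(1,n) if st[i,4]>=amin]
def hsv(c): return cv2.cvtColor(c["color"],cv2.COLOR_RGB2HSV)
E
python3 - <<'E'
from h import *
T=dict(np.load("top0.npz"));S=dict(np.load("side0.npz"))
for nm,c,roi in(("top",T,(180,120,420,260)),("side",S,(210,170,420,280))):
    x0,y0,x1,y1=roi
    cv2.imwrite(f"pics/{nm}crop0.png",cv2.resize(c["color"][y0:y1,x0:x1,::-1],None,fx=3.2,fy=3.2,interpolation=2))
    H=hsv(c);m=np.zeros(H.shape[:2],bool);m[y0:y1,x0:x1]=1
    red=m&((H[...,0]<6)|(H[...,0]>174))&(H[...,1]>170)&(H[...,2]>120)
    white=m&(H[...,1]<40)&(H[...,2]>200)
    for k,mm in(("red",red),("white",white)):
        for ce,st in blobs(mm): print(nm,k,np.round(ce,1),st)
E
```

```text
top red [366.9 188.8] [359 184  17  11 107]
top white [418.1 142.8] [417 120   3  50 138]
top white [185.8 142.2] [180 130   8  25  44]
top white [262.2 138.4] [258 134  10  10  79]
top white [302.8 142.2] [298 138  10  10  76]
top white [362.2 172.1] [339 140  46  60 967]
top white [186.7 173.5] [180 158  14  36 289]
top white [309.4 177.7] [305 173  10  10  77]
top white [418.7 202.4] [418 186   2  40  56]
top white [255.5 200.7] [230 192  47  30 266]
top white [188.6 220.2] [180 204  14  30 144]
top white [310.9 233.5] [308 232   8   4  17]
top white [340.7 244.8] [339 241   4   8  28]
side red [277.2 191.8] [270 184  16  16 202]
side white [224.7 196.3] [ 210  170   46   86 1763]
side white [403.6 172.6] [400 170  10   7  33]
side white [258.1 190.6] [253 183  12  14  36]
side white [392.5 210.6] [ 368  184   52   45 1236]
side white [312.5 194.4] [309 187   8  16  58]
side white [393. 193.] [391 189   5   9  23]
side white [347.3 191.3] [343 191  10   2  15]
side white [279.  209.1] [262 194  37  33 574]
side white [333.7 207.2] [329 201  10  13 106]
side white [322.4 211.1] [318 209  10   5  33]
side white [337.3 229.3] [332 224  11  12 117]
side white [387.3 232.2] [371 225  42  16 199]
side white [229.5 238.4] [224 229  11  17  93]
side white [341.7 254.8] [339 251   7   9  56]
```

```bash
python3 - <<'E'
from h import *
T=dict(np.load("top0.npz"));S=dict(np.load("side0.npz"))
print(proj(S,onplane(T,(263,140),.104)))
for uv in [(263,140),(303,145),(311,180)]: print(onplane(T,uv,.104))
# pad & platform
print("pad",onplane(T,(357,158),.101),"tab",onplane(T,(367,188),.14))
print([T["range_z"][y,x] for x,y in[(357,158),(367,188),(263,140)]])
E
```

```text
[383.03518402 229.80347862]
[0.57037067 0.07994523 0.104     ]
[ 0.55552111 -0.0285913   0.104     ]
[ 0.4599066  -0.04933984  0.104     ]
pad [ 0.51867826 -0.17499975  0.101     ] tab [ 0.43444957 -0.19704876  0.14      ]
[np.float32(1.3574879), np.float32(1.3096225), np.float32(1.3612117)]
```

View pics/topcrop0.png

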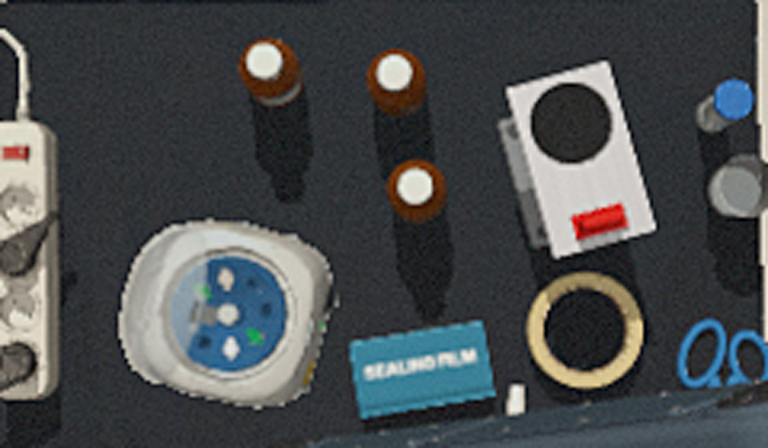

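View pics/sidecrop0.png

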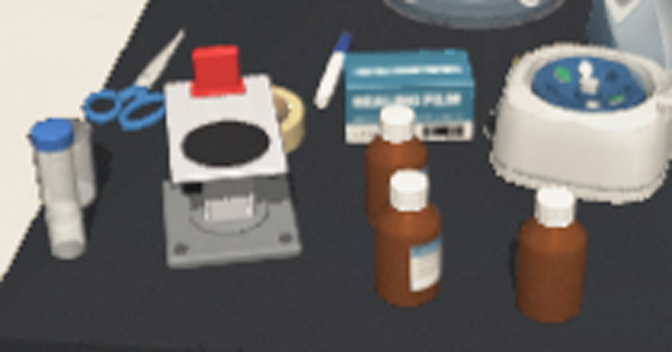

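Crops confirm it: the chosen bottle is the lone one on the left, plain brown with a white cap. Next, precise measurements of stand yaw, tab and pad.

```bash
python3 - <<'E'
from h import *
T=dict(np.load("top0.npz"));S=dict(np.load("side0.npz"))
for n,c,seed in(("top",T,(357,158)),("side",S,(280,215))):
    H=hsv(c);dark=(H[...,2]<60).astype(np.uint8)
    cnt,_=cv2.findContours(dark,cv2.RETR_LIST,cv2.CHAIN_APPROX_NONE)
    for k in cnt:
        if 200<cv2.contourArea(k)<900 and cv2.pointPolygonTest(k,seed,False)>=0:
            pts=np.array([onplane(c,p[0],.101)[:2] for p in k],np.float32)
            print(n,"pad ell",cv2.fitEllipse(pts))
H=hsv(T);w=np.zeros((400,640),np.uint8)
# platform outline: bright neutral region around
m=((H[...,1]<50)&(H[...,2]>175));red=((H[...,0]<6)|(H[...,0]>174))&(H[...,1]>150)
roi=np.zeros_like(m);roi[130:205,335:390]=1
k=np.argwhere((m|red)&roi)[:,::-1]
pts=np.array([onplane(T,p,.100)[:2] for p in cv2.convexHull(k.astype(np.int32))[:,0]],np.float32)
print("plat",cv2.minAreaRect(pts))
# red top from top view
k=np.argwhere(red&roi)[:,::-1]; pts=np.array([onplane(T,p,.140)[:2] for p in k],np.float32)
print("red",cv2.minAreaRect(pts),pts.mean(0))
def P(z,a):return
for u in [(258,134,10,10)]: pass
from numpy import array
for nm,t,s in(("cap",(262.5,139),(382.5,233.5)),):
    print(nm,onplane(T,t,.104),onplane(S,s,.104))
H2=hsv(S);red2=((H2[...,0]<6)|(H2[...,0]>174))&(H2[...,1]>150);red2[:,:260]=0;red2[:,295:]=0;red2[:180]=0;red2[210:]=0
print(cv2.minAreaRect(np.argwhere(red2)[:,::-1].astype(np.int32)))
for c,(x0,y0,x1,y1) in((T,(245,125,285,160)),(S,(365,225,405,275))):
    h=hsv(c);b=(h[...,0]<14)&(h[...,1]>130)&(h[...,2]>40);r=np.zeros_like(b);r[y0:y1,x0:x1]=1
    for ce,st in blobs(b&r): print("brown",ce,st)
    wt=(h[...,1]<45)&(h[...,2]>150)&r
    for ce,st in blobs(wt): print("white",ce,st)
E
```

```text
top pad ell ((0.5186398029327393, -0.1772911548614502), (0.06480668485164642, 0.06563694030046463), 110.93115234375)
side pad ell ((0.518722653388977, -0.18017442524433136), (0.06021543964743614, 0.06384026259183884), 19.858583450317383)
plat ((0.48686760663986206, -0.1864742487668991), (0.15217119455337524, 0.08846530318260193), 15.096419334411621)
red ((0.4280454218387604, -0.19001038372516632), (0.02498750388622284, 0.058416176587343216), 28.360219955444336) [ 0.43189576 -0.19630039]
cap [0.57312171 0.08128805 0.104     ] [0.58608982 0.07847704 0.104     ]
((277.5, 191.5), (15.0, 15.0), 90.0)
brown [264.2295082  141.68852459] [255 132  18  19 122]
white [262.04210526 138.53684211] [257 134  11  10  95]
brown [381.75589226 254.21717172] [372 238  21  33 594]
white [387.41945289 230.24316109] [368 225  37  16 329]
```

Emit:
{"op": "send_rows", "data": {
  "steps": [0.087, 0.039, -0.033, 0, -0.176, 0.087, 0.078, -0.066, 0, -0.352, 0.087, 0.117, -0.098, 0, -0.528, 0.087, 0.157, -0.131, 0, -0.705, 0.087, 0.196, -0.164, 0, -0.881, 0.087, 0.235, -0.197, 0, -1.057, 0.087, 0.274, -0.229, 0, -1.234, 0.087, 0.313, -0.262, 0, -1.41]
}}

```text
time: 1.15
position: [0.435, -0.2001, 0.2223]
tool_rot: [0.606, 0.795, 0.001, -0.001]
ft_force: [1.2, -0.6, 1.5]
grip_width: 0.0871
```

```bash
python3 - <<'E'
from rig import robot,cams
import cv2,numpy as np
o=robot.get_obs();print(o["time"],o["position"],o["tool_rot"],o["ft_force"],o["grip_width"])
for n in ["side","top","wrist"]:
    c=cams.camera(n); cv2.imwrite(f"pics/{n}1.png",c["color"][:,:,::-1]); np.savez(f"{n}1.npz",**c)
E
```

```text
1.15 [ 0.4349911  -0.20011433  0.22227974] [ 6.06094828e-01  7.95391977e-01  5.57646939e-04 -5.93356640e-04] [ 1.15258005 -0.60850878  1.5206506 ] 0.08713816103402232
```

View pics/wrist1.png

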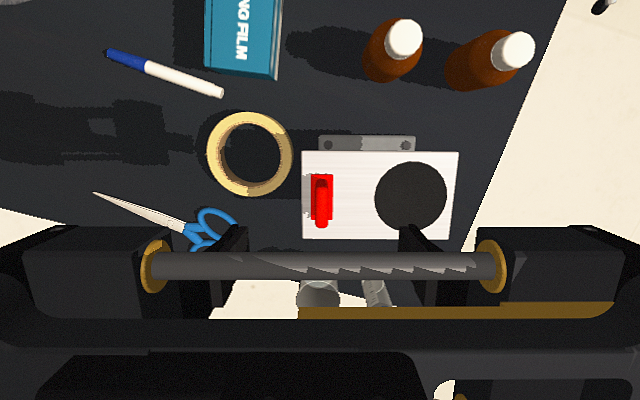

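View pics/side1.png

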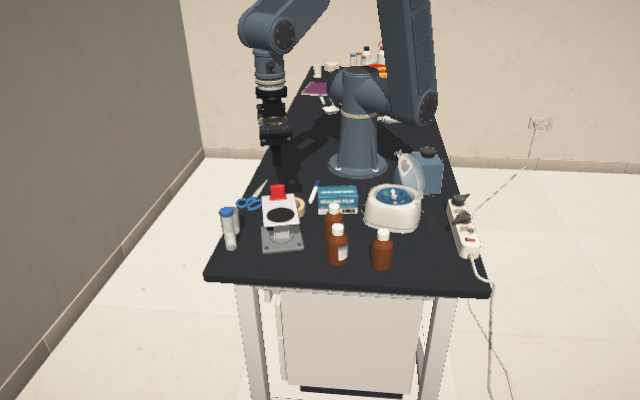

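The wrist view shows the platform (302–459 × 151–240), the red tab at about (321,200) and the pad at (410,195). Measuring from it.

```bash
python3 - <<'E'
from h import *
W=dict(np.load("wrist1.npz"));print(np.round(W["extrinsics"],3))
H=hsv(W)
cv2.imwrite("pics/w1c.png",cv2.resize(W["color"][130:250,280:480,::-1],None,fx=4,fy=4,interpolation=cv2.INTER_NEAREST))
m=((H[...,1]<50)&(H[...,2]>170));red=((H[...,0]<6)|(H[...,0]>174))&(H[...,1]>150)
roi=np.zeros_like(m);roi[148:232,296:465]=1
k=np.argwhere((m|red)&roi)[:,::-1]
hull=cv2.convexHull(k.astype(np.int32))[:,0]
print("plat",cv2.minAreaRect(np.array([onplane(W,p,.1)[:2] for p in hull],np.float32)))
dark=(H[...,2]<60).astype(np.uint8)
for kk in cv2.findContours(dark,cv2.RETR_LIST,cv2.CHAIN_APPROX_NONE)[0]:
    if cv2.contourArea(kk)>800 and cv2.pointPolygonTest(kk,(410,195),False)>=0:
        print(cv2.contourArea(kk));print("pad",cv2.fitEllipse(np.array([onplane(W,p[0],.101)[:2] for p in kk],np.float32)))
r=red&roi
for y in range(170,232,3):
    xs=np.where(r[y])[0]
    if len(xs): print(y,xs.min(),xs.max(),len(xs),W["range_z"][y,int(xs.mean())].round(3), H[y,xs.min():xs.max()+1,2].tolist())
E
```

```text
[[ 0.964  0.258  0.068  0.416]
 [ 0.267 -0.932 -0.246 -0.129]
 [-0.     0.255 -0.967  0.384]
 [ 0.     0.     0.     1.   ]]
plat ((0.4862094521522522, -0.18327771127223969), (0.14850068092346191, 0.080255426466465), 15.48340892791748)
219101.5
pad ((0.42906707525253296, -0.2712860107421875), (0.4775893986225128, 0.7470425963401794), 101.89855194091797)
176 311 332 22 0.286 [178, 186, 179, 239, 255, 255, 255, 255, 255, 255, 255, 255, 255, 255, 255, 255, 255, 254, 254, 254, 254, 251]
179 311 332 22 0.282 [180, 187, 184, 186, 187, 192, 176, 135, 115, 114, 113, 113, 109, 121, 209, 255, 255, 251, 251, 250, 251, 250]
182 311 332 22 0.269 [183, 187, 184, 192, 168, 119, 116, 119, 124, 125, 127, 126, 121, 128, 144, 153, 202, 249, 253, 251, 251, 250]
185 311 332 22 0.256 [180, 187, 189, 180, 148, 109, 120, 122, 126, 122, 122, 125, 122, 118, 130, 156, 187, 244, 255, 251, 251, 249]
188 311 332 22 0.251 [182, 187, 189, 166, 122, 149, 188, 217, 233, 236, 236, 237, 239, 241, 243, 239, 203, 225, 255, 251, 252, 249]
191 311 332 22 0.252 [181, 187, 189, 160, 130, 176, 209, 232, 242, 247, 250, 251, 25
[... 1136 characters left out ...]
162, 203, 226, 241, 248, 250, 250, 252, 252, 252, 252, 253, 243, 233, 252, 251, 252]
221 315 327 13 0.259 [162, 207, 228, 243, 248, 250, 250, 251, 252, 252, 252, 253, 246]
224 316 409 13 0.263 [206, 229, 243, 249, 250, 251, 252, 252, 252, 253, 254, 246, 226, 244, 241, 240, 240, 240, 240, 241, 240, 240, 240, 241, 241, 242, 242, 242, 241, 242, 242, 241, 241, 242, 242, 241, 241, 241, 242, 241, 241, 241, 241, 241, 241, 242, 243, 243, 242, 243, 242, 242, 242, 243, 242, 243, 243, 243, 243, 243, 242, 243, 242, 243, 243, 243, 244, 248, 255, 245, 109, 17, 32, 39, 47, 45, 44, 45, 48, 46, 45, 48, 44, 44, 48, 45, 44, 43, 46, 42, 49, 46, 27, 8]
227 318 325 8 0.261 [215, 223, 228, 231, 233, 233, 238, 243]
```

View pics/w1c.png

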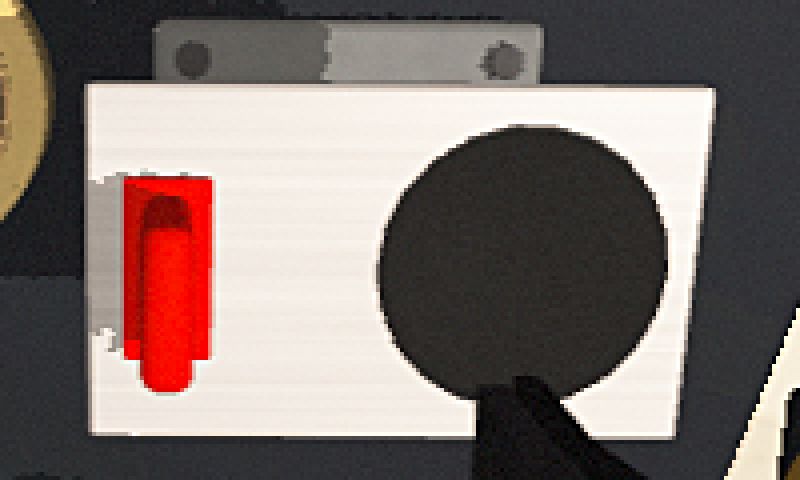

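```bash
python3 - <<'E'
from h import *
W=dict(np.load("wrist1.npz"))
a=onplane(W,(321.5,188),.14);b=onplane(W,(321.7,227.5),.14)
print(a,b,(a+b)/2,np.linalg.norm(a-b))
c=[onplane(W,p,.1) for p in[(302,151.3),(458.7,152),(448.5,239.5),(302.5,238.5)]]
print(np.round(c,4),np.mean(c,0)); 
d=c[1]-c[0];print(np.degrees(np.arctan2(d[1],d[0])),np.linalg.norm(d)); d=c[2]-c[3];print(np.degrees(np.arctan2(d[1],d[0])))
# pad: left/right extreme, top
L=onplane(W,(374.8,197),.101);R=onplane(W,(447,195),.101);t=onplane(W,(413,161),.101);print((L+R)/2,np.linalg.norm(L-R),t)
yaw=np.radians(15.3);u=np.array([np.cos(yaw),np.sin(yaw)]);v=np.array([-u[1],u[0]])
print("pad from top",t[:2]-.036*v)
E
```

```text
[ 0.4298802  -0.18463067  0.14      ] [ 0.43935689 -0.21832874  0.14      ] [ 0.43461854 -0.2014797   0.14      ] 0.035005255309822354
[[ 0.4051 -0.1645  0.1   ]
 [ 0.5475 -0.1256  0.1   ]
 [ 0.571  -0.211   0.1   ]
 [ 0.4276 -0.2496  0.1   ]] [ 0.48778378 -0.18765026  0.1       ]
15.275309404946592 0.14762358938946377
15.057188841645548
[ 0.51816566 -0.1779016   0.101     ] 0.07032808618975682 [ 0.50848681 -0.14509165  0.101     ]
pad from top [ 0.51798624 -0.17981572]
```

Emit:
{"op": "send_rows", "data": {
  "steps": [0.087, -0.001, -0.001, 0.04, 0, 0.087, -0.001, -0.001, 0.08, 0, 0.087, -0.001, -0.001, 0.105, 0, 0.087, -0.001, -0.001, 0.114, 0, 0.087, -0.001, -0.001, 0.114, 0],
  "force": 15
}}

```text
time: 1.92
position: [0.4338, -0.2012, 0.108]
tool_rot: [0.607, 0.794, 0.0, -0.001]
ft_force: [-0.4, -0.6, 0.5]
grip_width: 0.0867
```

```bash
python3 - <<'E'
from rig import robot,cams
import cv2,numpy as np
c=cams.camera("wrist"); cv2.imwrite(f"pics/wrist2.png",c["color"][:,:,::-1])
o=robot.get_obs();print(o["time"],o["position"],o["ft_force"])
E
```

```text
1.975 [ 0.43422541 -0.2012727   0.10861281] [0.32589914 0.16564959 0.43857835]
```

View pics/wrist2.png

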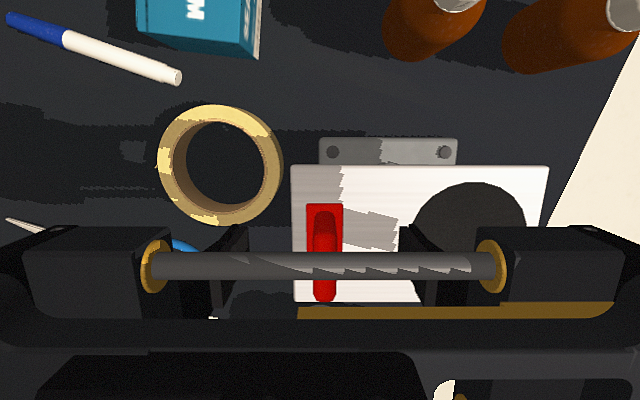

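Tab at column ~324, between the fingers (inner edges 238 and 408). Closing.

Emit:
{"op": "send_rows", "data": {
  "steps": [0.06, 0, 0, 0, 0, 0.03, 0, 0, 0, 0, 0.0, 0, 0, 0, 0, 0.0, 0, 0, 0, 0, 0.0, 0, 0, 0, 0, 0.0, 0, 0, 0, 0, 0.0, 0, 0, 0, 0, 0.0, 0, 0, 0, 0],
  "force": 35
}}

```text
time: 2.98
position: [0.4342, -0.2012, 0.1085]
tool_rot: [0.607, 0.795, 0.0, -0.001]
ft_force: [-0.3, -0.7, -0.3]
grip_width: 0.0152
```

```bash
python3 - <<'E'
from rig import robot
o=robot.get_obs();print(o["time"],o["position"],o["ft_force"],o["moment"],o["grip_width"])
E
```

```text
2.975 [ 0.43417655 -0.20124165  0.10854371] [-0.27198746 -0.68547453 -0.27148955] [-0.01361524 -0.1375489   0.012491  ] 0.015200232309169759
```

Emit:
{"op": "send_rows", "data": {
  "steps": [0.0, 0, 0, 0, 0, 0.0, 0, 0, 0, 0, 0.0, 0, 0, 0, 0]
}}

```text
time: 3.35
position: [0.4344, -0.2012, 0.1086]
tool_rot: [0.607, 0.794, 0.001, -0.0]
ft_force: [2.3, 2.0, -0.7]
grip_width: 0.0118
```

Emit:
{"op": "send_rows", "data": {
  "steps": [0.0, 0, 0, -0.001, 0, 0.0, 0, 0, -0.002, 0, 0.0, 0, 0, -0.002, 0]
}}

```text
time: 3.72
position: [0.4345, -0.2012, 0.1104]
tool_rot: [0.607, 0.794, 0.001, -0.001]
ft_force: [3.7, -0.3, -5.5]
grip_width: 0.0117
```

Emit:
{"op": "send_rows", "data": {
  "steps": [0.0, 0, 0, -0.001, 0, 0.0, 0, 0, -0.001, 0]
}}

```text
time: 3.98
position: [0.4344, -0.2012, 0.1114]
tool_rot: [0.607, 0.794, 0.001, -0.001]
ft_force: [2.1, 0.9, -5.0]
grip_width: 0.0116
```

Emit:
{"op": "send_rows", "data": {
  "steps": [0.0, 0, 0, -0.001, 0, 0.0, 0, 0, -0.001, 0]
}}

```text
time: 4.22
position: [0.4344, -0.2012, 0.1124]
tool_rot: [0.607, 0.794, 0.001, -0.001]
ft_force: [2.1, 0.5, -5.4]
grip_width: 0.0116
```

Emit:
{"op": "send_rows", "data": {
  "steps": [0.0, 0, 0, -0.001, 0, 0.0, 0, 0, -0.001, 0]
}}

```text
time: 4.47
position: [0.4344, -0.2012, 0.113]
tool_rot: [0.607, 0.794, 0.001, -0.001]
ft_force: [3.9, -0.2, -12.4]
grip_width: 0.0116
```

Emit:
{"op": "send_rows", "data": {
  "steps": [0.0, 0, 0, -0.001, 0, 0.0, 0, 0, -0.001, 0]
}}

```text
time: 4.72
position: [0.4344, -0.2012, 0.1136]
tool_rot: [0.607, 0.794, 0.001, -0.001]
ft_force: [3.6, -1.4, -16.0]
grip_width: 0.0114
```

Emit:
{"op": "send_rows", "data": {
  "steps": [0.0, 0, 0, -0.001, 0, 0.0, 0, 0, -0.001, 0]
}}

```text
time: 4.97
position: [0.4344, -0.2012, 0.1145]
tool_rot: [0.607, 0.794, 0.001, -0.001]
ft_force: [4.4, -0.8, -16.8]
grip_width: 0.0119
```

```bash
python3 - <<'E'
from rig import robot,cams
import cv2,numpy as np
o=robot.get_obs();print(o["time"],o["position"],o["ft_force"],o["moment"],o["grip_width"])
c=cams.camera("wrist"); cv2.imwrite(f"pics/wrist3.png",cv2.resize(c["color"][120:340,180:460,::-1],None,fx=2.8,fy=2.7))
print(robot.get_obs()["ft_force"])
E
```

```text
4.975 [ 0.43443694 -0.20116879  0.11453329] [  4.39670645  -0.75857883 -16.84788659] [-0.19133466 -0.84548796 -0.03279961] 0.011897604630058869
[  4.86360073  -0.98264204 -17.21775722]
```

View pics/wrist3.png

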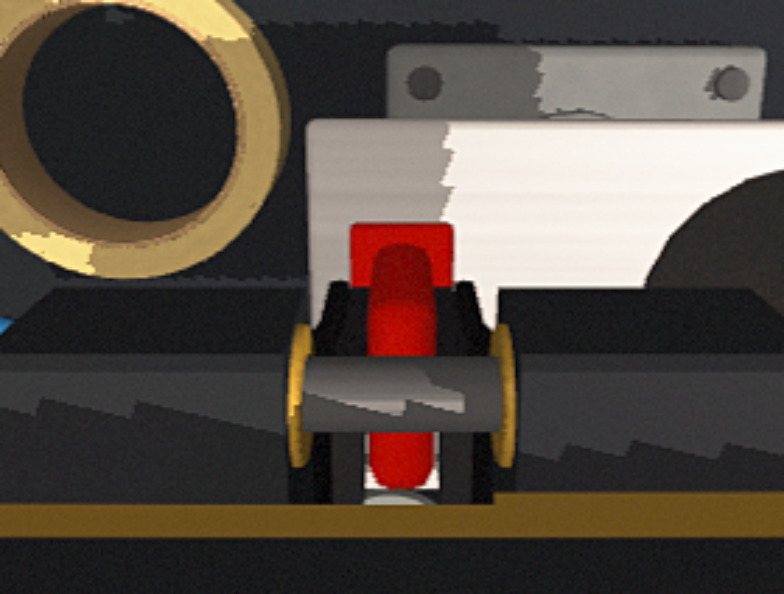

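The grip on the tab holds. The force is higher than expected (~17 N), so I continue in small steps.

Emit:
{"op": "send_rows", "data": {
  "steps": [0.0, 0, 0, -0.001, 0, 0.0, 0, 0, -0.001, 0]
}}

```text
time: 5.28
position: [0.4344, -0.2012, 0.1155]
tool_rot: [0.607, 0.794, 0.001, -0.001]
ft_force: [4.0, -1.4, -18.0]
grip_width: 0.0117
```

Emit:
{"op": "send_rows", "data": {
  "steps": [0.0, 0, 0, -0.001, 0, 0.0, 0, 0, -0.001, 0]
}}

```text
time: 5.52
position: [0.4344, -0.2012, 0.1173]
tool_rot: [0.607, 0.794, 0.001, -0.001]
ft_force: [1.6, 0.4, -5.8]
grip_width: 0.0118
```

First click felt (18 → 5.8 N) near z≈0.1163.

Emit:
{"op": "send_rows", "data": {
  "steps": [0.0, 0, 0, -0.001, 0, 0.0, 0, 0, -0.001, 0]
}}

```text
time: 5.78
position: [0.4345, -0.2012, 0.1192]
tool_rot: [0.607, 0.794, 0.001, -0.0]
ft_force: [2.0, -0.5, -4.6]
grip_width: 0.0117
```

Emit:
{"op": "send_rows", "data": {
  "steps": [0.0, 0, 0, -0.001, 0, 0.0, 0, 0, -0.001, 0]
}}

```text
time: 6.02
position: [0.4344, -0.2012, 0.1201]
tool_rot: [0.607, 0.794, 0.001, -0.0]
ft_force: [3.2, -0.7, -9.4]
grip_width: 0.0118
```

Emit:
{"op": "send_rows", "data": {
  "steps": [0.0, 0, 0, -0.001, 0, 0.0, 0, 0, -0.001, 0]
}}

```text
time: 6.28
position: [0.4344, -0.2012, 0.1205]
tool_rot: [0.607, 0.794, 0.001, -0.001]
ft_force: [4.9, -1.3, -16.5]
grip_width: 0.0117
```

Emit:
{"op": "send_rows", "data": {
  "steps": [0.0, 0, 0, -0.001, 0, 0.0, 0, 0, -0.001, 0]
}}

```text
time: 6.52
position: [0.4344, -0.2011, 0.1212]
tool_rot: [0.607, 0.794, 0.001, -0.001]
ft_force: [4.4, -1.0, -15.4]
grip_width: 0.0114
```

Emit:
{"op": "send_rows", "data": {
  "steps": [0.0, 0, 0, -0.001, 0, 0.0, 0, 0, -0.001, 0]
}}

```text
time: 6.78
position: [0.4344, -0.2012, 0.1221]
tool_rot: [0.607, 0.794, 0.001, -0.001]
ft_force: [5.0, -0.3, -18.0]
grip_width: 0.0118
```

Emit:
{"op": "send_rows", "data": {
  "steps": [0.0, 0, 0, -0.001, 0, 0.0, 0, 0, -0.001, 0]
}}

```text
time: 7.02
position: [0.4344, -0.2011, 0.1231]
tool_rot: [0.607, 0.794, 0.001, -0.001]
ft_force: [3.6, -2.3, -18.1]
grip_width: 0.0121
```

Resistance runs 0.1200→0.1231, so the second click is imminent.

Emit:
{"op": "send_rows", "data": {
  "steps": [0.0, 0, 0, -0.001, 0, 0.0, 0, 0, -0.001, 0]
}}

```text
time: 7.28
position: [0.4344, -0.2012, 0.1252]
tool_rot: [0.607, 0.794, 0.001, -0.001]
ft_force: [1.8, 0.4, -4.6]
grip_width: 0.0117
```

Emit:
{"op": "send_rows", "data": {
  "steps": [0.0, 0, 0, -0.001, 0, 0.0, 0, 0, -0.001, 0]
}}

```text
time: 7.52
position: [0.4344, -0.2012, 0.1266]
tool_rot: [0.607, 0.794, 0.001, -0.0]
ft_force: [3.8, 0.2, -6.2]
grip_width: 0.0117
```

Emit:
{"op": "send_rows", "data": {
  "steps": [0.0, 0, 0, -0.001, 0, 0.0, 0, 0, -0.001, 0]
}}

```text
time: 7.78
position: [0.4344, -0.2012, 0.1273]
tool_rot: [0.607, 0.794, 0.001, -0.001]
ft_force: [4.8, -0.7, -12.3]
grip_width: 0.0117
```

Emit:
{"op": "send_rows", "data": {
  "steps": [0.0, 0, 0, -0.001, 0, 0.0, 0, 0, -0.001, 0]
}}

```text
time: 8.02
position: [0.4344, -0.2011, 0.128]
tool_rot: [0.607, 0.794, 0.001, -0.001]
ft_force: [4.6, -0.5, -15.5]
grip_width: 0.0118
```

Emit:
{"op": "send_rows", "data": {
  "steps": [0.0, 0, 0, -0.001, 0, 0.0, 0, 0, -0.001, 0]
}}

```text
time: 8.28
position: [0.4344, -0.2011, 0.1287]
tool_rot: [0.607, 0.794, 0.001, -0.001]
ft_force: [5.0, -1.3, -18.4]
grip_width: 0.0116
```

Emit:
{"op": "send_rows", "data": {
  "steps": [0.0, 0, 0, -0.001, 0, 0.0, 0, 0, -0.001, 0]
}}

```text
time: 8.52
position: [0.4344, -0.2012, 0.1294]
tool_rot: [0.607, 0.794, 0.001, -0.001]
ft_force: [4.2, -1.5, -19.1]
grip_width: 0.0117
```

Emit:
{"op": "send_rows", "data": {
  "steps": [0.0, 0, 0, -0.001, 0, 0.0, 0, 0, -0.001, 0]
}}

```text
time: 8.78
position: [0.4344, -0.2012, 0.1301]
tool_rot: [0.607, 0.794, 0.001, -0.001]
ft_force: [5.5, -1.4, -18.7]
grip_width: 0.0118
```

Second click came at ≈0.124 and we are now in the third resist zone. Third click expected at ≈0.131.

Emit:
{"op": "send_rows", "data": {
  "steps": [0.0, 0, 0, -0.001, 0, 0.0, 0, 0, -0.001, 0]
}}

```text
time: 9.02
position: [0.4344, -0.2012, 0.1319]
tool_rot: [0.607, 0.794, 0.001, -0.001]
ft_force: [1.9, 0.2, -1.1]
grip_width: 0.0116
```

Emit:
{"op": "send_rows", "data": {
  "steps": [0.0, 0, 0, -0.001, 0, 0.0, 0, 0, -0.001, 0]
}}

```text
time: 9.28
position: [0.4344, -0.2012, 0.1336]
tool_rot: [0.607, 0.794, 0.001, -0.001]
ft_force: [2.4, 1.6, -5.4]
grip_width: 0.0115
```

Emit:
{"op": "send_rows", "data": {
  "steps": [0.0, 0, 0, -0.001, 0, 0.0, 0, 0, -0.001, 0]
}}

```text
time: 9.52
position: [0.4344, -0.2012, 0.1343]
tool_rot: [0.607, 0.794, 0.001, -0.001]
ft_force: [3.3, -0.7, -11.8]
grip_width: 0.0122
```

Emit:
{"op": "send_rows", "data": {
  "steps": [0.0, 0, 0, -0.001, 0, 0.0, 0, 0, -0.001, 0]
}}

```text
time: 9.78
position: [0.4344, -0.2011, 0.1348]
tool_rot: [0.607, 0.794, 0.001, -0.001]
ft_force: [4.8, -0.8, -18.2]
grip_width: 0.0116
```

Emit:
{"op": "send_rows", "data": {
  "steps": [0.0, 0, 0, -0.001, 0, 0.0, 0, 0, -0.001, 0]
}}

```text
time: 10.02
position: [0.4344, -0.2011, 0.1354]
tool_rot: [0.607, 0.794, 0.001, -0.001]
ft_force: [4.5, -1.3, -18.3]
grip_width: 0.0115
```

Emit:
{"op": "send_rows", "data": {
  "steps": [0.0, 0, 0, -0.001, 0, 0.0, 0, 0, -0.001, 0]
}}

```text
time: 10.28
position: [0.4344, -0.2011, 0.1361]
tool_rot: [0.607, 0.794, 0.001, -0.001]
ft_force: [5.0, -0.5, -18.7]
grip_width: 0.0121
```

Third click at ≈0.131. In the fourth zone now.

Emit:
{"op": "send_rows", "data": {
  "steps": [0.0, 0, 0, -0.001, 0, 0.0, 0, 0, -0.001, 0]
}}

```text
time: 10.52
position: [0.4344, -0.2011, 0.1367]
tool_rot: [0.607, 0.794, 0.001, -0.001]
ft_force: [5.5, -1.9, -17.3]
grip_width: 0.0119
```

Emit:
{"op": "send_rows", "data": {
  "steps": [0.0, 0, 0, -0.001, 0, 0.0, 0, 0, -0.001, 0]
}}

```text
time: 10.78
position: [0.4344, -0.2011, 0.1374]
tool_rot: [0.607, 0.794, 0.001, -0.001]
ft_force: [4.7, -1.7, -17.0]
grip_width: 0.0116
```

Emit:
{"op": "send_rows", "data": {
  "steps": [0.0, 0, 0, -0.001, 0, 0.0, 0, 0, -0.001, 0]
}}

```text
time: 11.02
position: [0.4344, -0.2012, 0.1394]
tool_rot: [0.607, 0.794, 0.001, -0.001]
ft_force: [2.0, 1.0, -4.9]
grip_width: 0.0118
```

Fourth click felt (17 → 4.9 N). Lowering gently until the notch carries it.

Emit:
{"op": "send_rows", "data": {
  "steps": [0.0, 0, 0, 0.0005, 0, 0.0, 0, 0, 0.001, 0, 0.0, 0, 0, 0.001, 0]
}}

```text
time: 11.4
position: [0.4344, -0.2012, 0.1391]
tool_rot: [0.607, 0.794, 0.001, -0.001]
ft_force: [0.8, 1.1, 1.4]
grip_width: 0.012
```

Emit:
{"op": "send_rows", "data": {
  "steps": [0.0, 0, 0, 0.0005, 0, 0.0, 0, 0, 0.0005, 0]
}}

```text
time: 11.65
position: [0.4344, -0.2012, 0.139]
tool_rot: [0.607, 0.795, 0.001, -0.001]
ft_force: [0.6, 0.5, 3.4]
grip_width: 0.0119
```

Notch carries it (the tool no longer bears the weight). Open and back off.

Emit:
{"op": "send_rows", "data": {
  "steps": [0.012, 0, 0, 0, 0, 0.04, 0, 0, 0, 0, 0.05, 0, 0, 0, 0, 0.05, 0, 0, 0, 0, 0.05, 0, 0, 0, 0, 0.05, 0, 0, 0, 0]
}}

```text
time: 12.4
position: [0.4344, -0.2012, 0.1389]
tool_rot: [0.607, 0.795, 0.001, -0.001]
ft_force: [0.7, 0.0, -0.6]
grip_width: 0.0481
```

Emit:
{"op": "send_rows", "data": {
  "steps": [0.05, 0, 0, -0.02, 0, 0.06, 0, 0, -0.06, 0, 0.087, 0, 0, -0.1, 0, 0.087, 0, 0, -0.12, 0, 0.087, 0, 0, -0.12, 0]
}}

```text
time: 13.02
position: [0.4353, -0.202, 0.2604]
tool_rot: [0.607, 0.795, 0.001, 0.001]
ft_force: [-0.2, -0.4, -0.1]
grip_width: 0.0817
```

```bash
python3 - <<'E'
from rig import robot,cams
from h import *
for n in ["side","wrist","top"]:
    c=cams.camera(n); cv2.imwrite(f"pics/{n}4.png",c["color"][:,:,::-1]); np.savez(f"{n}4.npz",**c)
o=robot.get_obs();print(o["time"],o["position"],o["ft_force"],o["tool_rot"])
S0=dict(np.load("side0.npz"));S=dict(np.load("side4.npz"))
cv2.imwrite("pics/s4c.png",cv2.resize(np.hstack([S0["color"][170:270,210:310,::-1],S["color"][170:270,210:310,::-1]]),None,fx=4,fy=4,interpolation=2))
E
```

```text
13.175 [ 0.43372099 -0.20088547  0.25781033] [ 0.01269181  0.25395599 -0.81271678] [ 6.07247071e-01  7.94510118e-01  6.00851985e-04 -2.07502842e-03]
```

View pics/s4c.png

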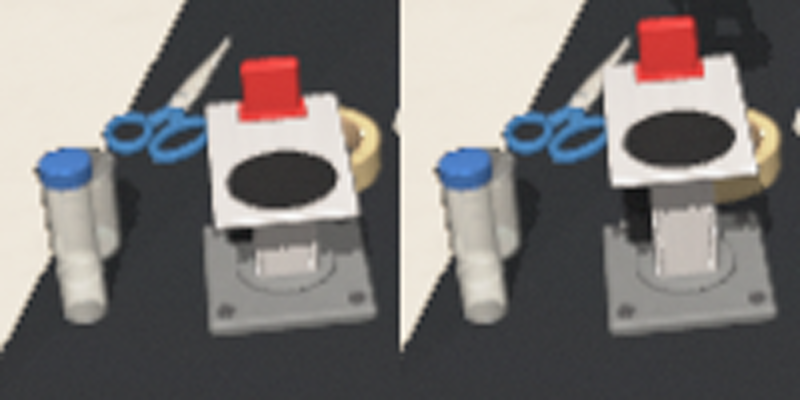

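View pics/wrist4.png

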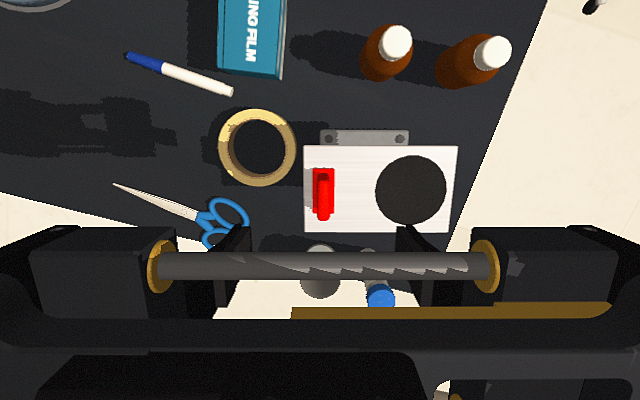

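```bash
python3 - <<'E'
from h import *
import itertools
C={n+k:dict(np.load(f"{n}{k}.npz")) for n,k in(("side","0"),("top","0"),("wrist","1"),("side","4"),("wrist","4"),("top","4"))}
seed={"side0":(280,214),"top0":(357,158),"wrist1":(410,185),"side4":(280,204),"wrist4":(411,190),"top4":(357,158)}
ce={}
for n,c in C.items():
    g=cv2.cvtColor(c["color"],cv2.COLOR_RGB2GRAY);ok=(g<110).astype(np.uint8)
    if n=="wrist1": ok[222:]=0
    nn,l,st,cc=cv2.connectedComponentsWithStats(ok);i=l[seed[n][1],seed[n][0]]
    k=max(cv2.findContours((l==i).astype(np.uint8),cv2.RETR_EXTERNAL,cv2.CHAIN_APPROX_NONE)[0],key=cv2.contourArea)
    e=cv2.fitEllipse(k);ce[n]=e[0];d=c["range_z"][seed[n][1],seed[n][0]]
    s=undist(c,e[0]);E=c["extrinsics"];P=E[:3,3]+E[:3,:3]@np.array([s[0]*d,s[1]*d,d])
    print(n,np.round(e[0],1),np.round(e[1],1),"depth pt",np.round(P,4))
for a,b in(("side0","top0"),("side4","wrist4"),("side4","top4")): print(a,b,two(C[a],ce[a],C[b],ce[b]))
E
```

```text
side0 [280.1 214.5] [13.1 26.6] depth pt [ 0.5188 -0.1807  0.1005]
top0 [357.9 157.9] [24.2 24.5] depth pt [ 0.5188 -0.1775  0.1015]
wrist1 [410.4 193.5] [61.8 73.9] depth pt [ 0.5159 -0.1752  0.1035]
side4 [279.4 204.3] [13.  26.7] depth pt [ 0.5171 -0.181   0.1299]
wrist4 [295.8 215.2] [439.7 690.6] depth pt [ 0.4145 -0.2321  0.1369]
top4 [299.7 263.3] [280.1 335.8] depth pt [ 0.2581 -0.0264  0.3368]
side0 top0 (array([ 0.51913995, -0.17906761,  0.10075822]), np.float64(0.003075438511968171))
side4 wrist4 (array([ 0.4138959 , -0.22781223,  0.07476755]), np.float64(0.04888496639702016))
side4 top4 (array([ 0.25741681, -0.1232321 , -0.00310303]), np.float64(0.22919001206143635))
```

Side view: the platform rose ≈29.4 mm (pad top ≈0.130). That matches four clicks, and nothing else moved. Now going over the chosen bottle.

Emit:
{"op": "send_rows", "data": {
  "steps": [0.087, 0.025, 0.022, 0, 0, 0.087, 0.065, 0.057, 0, 0, 0.087, 0.105, 0.093, 0, 0, 0.087, 0.145, 0.128, 0, 0, 0.087, 0.185, 0.164, 0, 0, 0.087, 0.215, 0.19, 0, 0, 0.087, 0.235, 0.208, 0, 0, 0.087, 0.235, 0.208, 0, 0]
}}

```text
time: 14.18
position: [0.5724, 0.082, 0.2565]
tool_rot: [0.606, 0.795, -0.0, -0.003]
ft_force: [-0.4, -0.2, -0.5]
grip_width: 0.0872
```

```bash
python3 - <<'E'
from rig import robot,cams
from h import *
for n in ["wrist"]:
    c=cams.camera(n); cv2.imwrite(f"pics/{n}5.png",c["color"][:,:,::-1]); np.savez(f"{n}5.npz",**c)
o=robot.get_obs();print(o["time"],o["position"],o["ft_force"],o["tool_rot"],o["grip_width"])
T=dict(np.load("top0.npz"))
for uv in [(250,205),(265,200),(250,217),(275,210),(235,200)]:
    d=T["range_z"][uv[1],uv[0]];s=undist(T,uv);E=T["extrinsics"];print(uv,E[:3,3]+E[:3,:3]@np.array([s[0]*d,s[1]*d,d]))
E
```

```text
14.225 [0.57190606 0.08083965 0.25667582] [ 0.46145998  0.0636491  -0.112553  ] [ 6.06556445e-01  7.95033181e-01 -6.37800121e-04 -3.33369663e-03] 0.08699124626978685
(250, 205) [0.39491888 0.11957599 0.07631665]
(265, 200) [0.40793509 0.07754189 0.0834638 ]
(250, 217) [0.36198273 0.11895943 0.08118159]
(275, 210) [0.38028614 0.05051732 0.08133053]
(235, 200) [0.40519528 0.14191693 0.18740998]
```

View pics/wrist5.png

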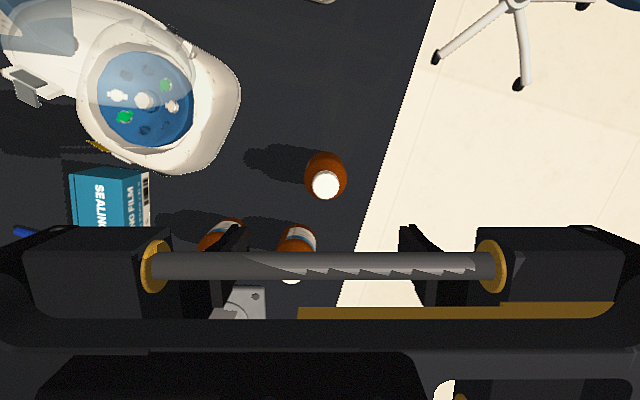

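Wrist view: the chosen bottle stands alone, cap at about (326,186). The neighbours are at (222,235) and (297,240).

```bash
python3 - <<'E'
from h import *
c=dict(np.load("wrist5.npz"));h=hsv(c)
r=np.zeros((400,640),bool);r[140:215,290:365]=1
w=(h[...,1]<60)&(h[...,2]>170)&r
k=max(cv2.findContours(w.astype(np.uint8),cv2.RETR_EXTERNAL,cv2.CHAIN_APPROX_NONE)[0],key=cv2.contourArea)
e=cv2.fitEllipse(k);print(e,onplane(c,e[0],.104))
print(c["range_z"][186,326])
x=[onplane(c,p[0],.104)[:2] for p in k];print(cv2.minEnclosingCircle(np.array(x,np.float32)))
b=((h[...,0]<14)&(h[...,1]>130)&(h[...,2]>30)&r)|w
ys,xs=np.where(b);print(xs.min(),xs.max(),ys.min(),ys.max())
# body silhouette mid column
o=c["extrinsics"]
P=onplane(c,e[0],.104)
for z in(0.,.03,.06): print(z,proj(c,[P[0],P[1],z]))
E
```

```text
((325.5226745605469, 185.3418731689453), (24.903541564941406, 26.43204116821289), 41.33219528198242) [0.57407245 0.08230102 0.104     ]
0.32349604
((0.5749601721763611, 0.0827682837843895), 0.015520394779741764)
304 346 152 199
0.0 [325.26550347 169.18009135]
0.03 [325.32619931 172.99375897]
0.06 [325.3965555 177.4149747]
```

Emit:
{"op": "send_rows", "data": {
  "steps": [0.087, 0.001, 0.002, 0.04, 0, 0.087, 0.001, 0.002, 0.085, 0, 0.087, 0.001, 0.002, 0.13, 0, 0.087, 0.001, 0.002, 0.165, 0, 0.087, 0.001, 0.002, 0.19, 0, 0.087, 0.001, 0.002, 0.205, 0, 0.087, 0.001, 0.002, 0.2145, 0, 0.087, 0.001, 0.002, 0.2145, 0]
}}

```text
time: 15.22
position: [0.5721, 0.0826, 0.042]
tool_rot: [0.607, 0.795, -0.001, -0.004]
ft_force: [-0.9, 0.7, -0.9]
grip_width: 0.0868
```

```bash
python3 - <<'E'
from rig import robot,cams
from h import *
c=cams.camera("wrist"); cv2.imwrite(f"pics/wrist6.png",c["color"][:,:,::-1])
c=cams.camera("side"); cv2.imwrite(f"pics/side6.png",cv2.resize(c["color"][150:290,320:480,::-1],None,fx=4,fy=4))
o=robot.get_obs();print(o["time"],o["position"],o["ft_force"],o["tool_rot"],o["grip_width"])
E
```

```text
15.325 [0.5728913  0.08286747 0.04294008] [-0.19577697  0.1929969   0.53822046] [ 6.06541801e-01  7.95047014e-01 -2.14273041e-04 -2.69134633e-03] 0.08686402137419727
```

View pics/wrist6.png

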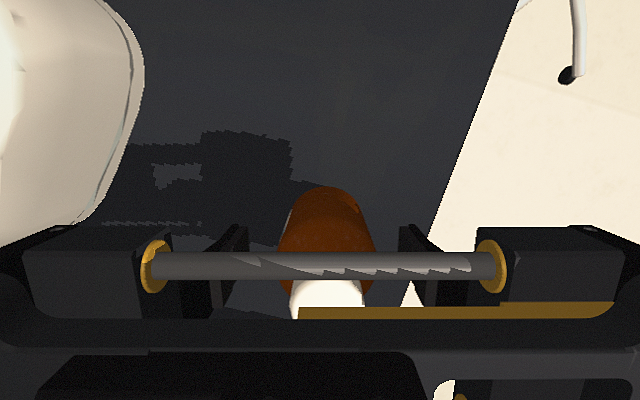

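View pics/side6.png

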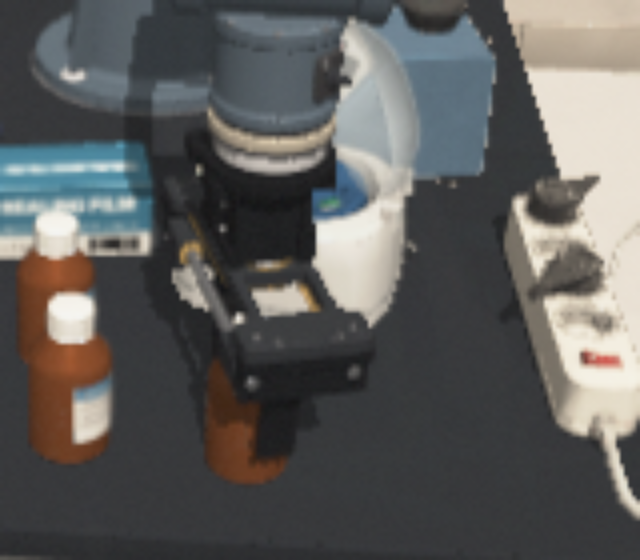

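Bottle centred between the fingers and clear of the body. Closing.

Emit:
{"op": "send_rows", "data": {
  "steps": [0.07, 0, 0.001, 0, 0, 0.06, 0, 0.001, 0, 0, 0.05, 0, 0.001, 0, 0, 0.045, 0, 0.001, 0, 0, 0.045, 0, 0.001, 0, 0, 0.045, 0, 0.001, 0, 0, 0.045, 0, 0.001, 0, 0],
  "force": 15
}}

```text
time: 16.2
position: [0.5738, 0.0831, 0.043]
tool_rot: [0.607, 0.795, -0.0, -0.003]
ft_force: [-0.5, -0.1, 1.5]
grip_width: 0.0507
```

Emit:
{"op": "send_rows", "data": {
  "steps": [0.03, 0, 0, 0, 0, 0.03, 0, 0, 0, 0],
  "force": 20
}}

```text
time: 16.45
position: [0.5738, 0.0831, 0.043]
tool_rot: [0.607, 0.795, -0.0, -0.003]
ft_force: [0.4, -0.3, 1.7]
grip_width: 0.0508
```

Emit:
{"op": "send_rows", "data": {
  "steps": [0.03, 0, 0, -0.01, 0, 0.03, 0, 0, -0.035, 0, 0.03, 0, 0, -0.07, 0, 0.03, 0, 0, -0.105, 0, 0.03, 0, 0, -0.135, 0, 0.03, 0, 0, -0.155, 0, 0.03, 0, 0, -0.16, 0, 0.03, 0, 0, -0.16, 0]
}}

```text
time: 17.45
position: [0.5742, 0.0827, 0.2028]
tool_rot: [0.607, 0.795, -0.0, -0.003]
ft_force: [0.1, -0.2, -1.8]
grip_width: 0.0509
```

```bash
python3 - <<'E'
from rig import robot,cams
from h import *
c=cams.camera("side"); cv2.imwrite(f"pics/side7.png",cv2.resize(c["color"][100:290,200:480,::-1],None,fx=2.8,fy=2.8))
o=robot.get_obs();p=o["position"];q=o["tool_rot"];print(o["time"],p,o["ft_force"],q,o["grip_width"])
from scipy.spatial.transform import Rotation as R
Rm=R.from_quat(q).as_matrix();print(Rm.T@(np.array([.5184,-.1786,p[2]])-p))
E
```

```text
17.5 [0.57376951 0.08271212 0.20217391] [-0.27167552  0.55861749 -1.7670854 ] [ 6.06577283e-01  7.95016432e-01 -7.46540599e-04 -3.50932807e-03] 0.050705778434406795
[-0.23740783 -0.12242193 -0.00044321]
```

View pics/side7.png

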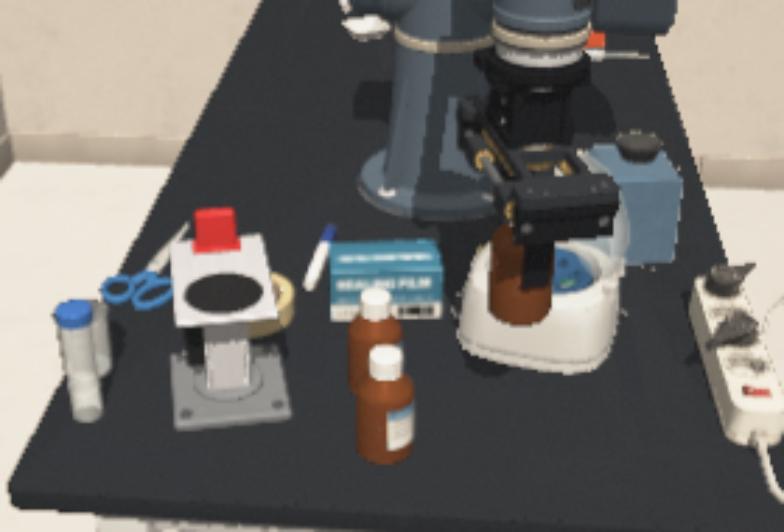

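Bottle held upright, bottom ≈0.159. Moving over the pad.

Emit:
{"op": "send_rows", "data": {
  "steps": [0.03, -0.012, -0.006, 0, 0, 0.03, -0.042, -0.022, 0, 0, 0.03, -0.085, -0.044, 0, 0, 0.03, -0.13, -0.067, 0, 0, 0.03, -0.175, -0.09, 0, 0, 0.03, -0.212, -0.109, 0, 0, 0.03, -0.232, -0.12, 0, 0, 0.03, -0.237, -0.1225, 0, 0]
}}

```text
time: 18.5
position: [0.5171, -0.1801, 0.2009]
tool_rot: [0.608, 0.794, -0.001, -0.004]
ft_force: [0.6, 0.8, -1.7]
grip_width: 0.0506
```

Emit:
{"op": "send_rows", "data": {
  "steps": [0.03, 0, 0, 0, 0, 0.03, 0, 0, 0, 0]
}}

```text
time: 18.75
position: [0.5169, -0.1791, 0.2006]
tool_rot: [0.607, 0.794, -0.001, -0.005]
ft_force: [0.7, 0.5, -2.2]
grip_width: 0.0505
```

```bash
python3 - <<'E'
from rig import robot,cams
from h import *
c=cams.camera("side"); np.savez("side8.npz",**c);cv2.imwrite(f"pics/side8.png",cv2.resize(c["color"][130:270,200:360,::-1],None,fx=4,fy=4))
c=cams.camera("wrist"); np.savez("wrist8.npz",**c);cv2.imwrite(f"pics/wrist8.png",c["color"][...,::-1])
o=robot.get_obs();p=o["position"];q=o["tool_rot"];print(o["time"],p,o["ft_force"],q,o["grip_width"])
from scipy.spatial.transform import Rotation as R
Rm=R.from_quat(q).as_matrix();print(Rm.T@(np.array([.5184,-.1786,p[2]])-p))
E
```

```text
18.85 [ 0.51720788 -0.17900883  0.20080062] [ 0.38220192 -0.70635467 -2.03076703] [ 0.6072311   0.79451178 -0.00087599 -0.00454506] 0.05036403173687094
[ 8.15529594e-05  1.25760806e-03 -8.19041146e-06]
```

View pics/side8.png

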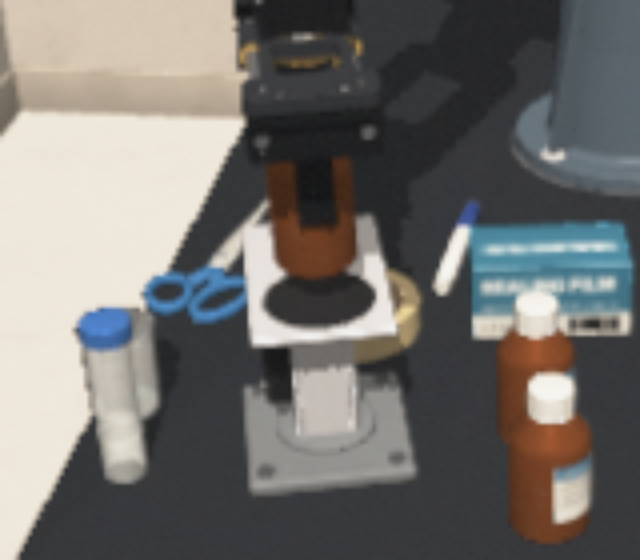

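View pics/wrist8.png

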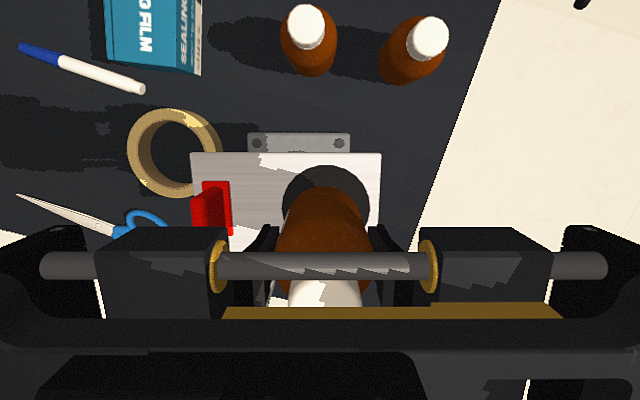

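Emit:
{"op": "send_rows", "data": {
  "steps": [0.03, 0, 0.001, 0.006, 0, 0.03, 0, 0.001, 0.012, 0, 0.03, 0, 0.001, 0.018, 0, 0.03, 0, 0.001, 0.022, 0, 0.03, 0, 0.001, 0.023, 0, 0.03, 0, 0.001, 0.023, 0]
}}

```text
time: 19.6
position: [0.518, -0.1787, 0.1778]
tool_rot: [0.607, 0.794, -0.001, -0.005]
ft_force: [0.3, -1.1, -2.2]
grip_width: 0.0506
```

Emit:
{"op": "send_rows", "data": {
  "steps": [0.03, 0, 0, 0.001, 0, 0.03, 0, 0, 0.001, 0]
}}

```text
time: 19.85
position: [0.518, -0.1788, 0.1769]
tool_rot: [0.607, 0.794, -0.001, -0.004]
ft_force: [0.2, -0.5, -1.6]
grip_width: 0.0504
```

Emit:
{"op": "send_rows", "data": {
  "steps": [0.03, 0, 0, 0.001, 0, 0.03, 0, 0, 0.001, 0]
}}

```text
time: 20.1
position: [0.518, -0.1788, 0.1758]
tool_rot: [0.607, 0.794, -0.001, -0.004]
ft_force: [-0.4, 0.2, -1.9]
grip_width: 0.0507
```

Emit:
{"op": "send_rows", "data": {
  "steps": [0.03, 0, 0, 0.001, 0, 0.03, 0, 0, 0.001, 0]
}}

```text
time: 20.35
position: [0.5179, -0.1788, 0.1748]
tool_rot: [0.607, 0.794, -0.001, -0.005]
ft_force: [-0.2, -0.8, -2.6]
grip_width: 0.0513
```

Emit:
{"op": "send_rows", "data": {
  "steps": [0.03, 0, 0, 0.001, 0, 0.03, 0, 0, 0.001, 0]
}}

```text
time: 20.6
position: [0.518, -0.1788, 0.1743]
tool_rot: [0.607, 0.794, -0.001, -0.004]
ft_force: [-0.5, -0.2, 3.7]
grip_width: 0.0507
```

Emit:
{"op": "send_rows", "data": {
  "steps": [0.03, 0, 0, 0.0005, 0, 0.03, 0, 0, 0.0005, 0]
}}

```text
time: 20.85
position: [0.518, -0.1789, 0.1742]
tool_rot: [0.607, 0.794, -0.001, -0.004]
ft_force: [-1.7, 1.0, 5.2]
grip_width: 0.0507
```

Contact (light, ~5 N). Releasing slowly.

Emit:
{"op": "send_rows", "data": {
  "steps": [0.052, 0, 0, 0, 0, 0.056, 0, 0, 0, 0, 0.06, 0, 0, 0, 0, 0.066, 0, 0, 0, 0, 0.072, 0, 0, 0, 0, 0.072, 0, 0, 0, 0, 0.072, 0, 0, 0, 0]
}}

```text
time: 21.72
position: [0.5181, -0.1789, 0.1742]
tool_rot: [0.607, 0.794, -0.001, -0.004]
ft_force: [-0.1, 0.3, 0.0]
grip_width: 0.0717
```

Emit:
{"op": "send_rows", "data": {
  "steps": [0.072, 0, 0, -0.01, 0, 0.072, 0, 0, -0.03, 0, 0.072, 0, 0, -0.06, 0, 0.072, 0, 0, -0.09, 0, 0.072, 0, 0, -0.12, 0, 0.072, 0, 0, -0.14, 0, 0.072, 0, 0, -0.14, 0]
}}

```text
time: 22.6
position: [0.5201, -0.1799, 0.3166]
tool_rot: [0.607, 0.795, -0.001, -0.002]
ft_force: [-0.3, 0.5, 0.2]
grip_width: 0.072
```

```bash
python3 - <<'E'
from rig import robot,cams
from h import *
c=cams.camera("side"); np.savez("side9.npz",**c);cv2.imwrite(f"pics/side9.png",cv2.resize(c["color"][130:270,200:360,::-1],None,fx=4,fy=4))
c=cams.camera("wrist"); np.savez("wrist9.npz",**c);cv2.imwrite(f"pics/wrist9.png",c["color"][...,::-1])
o=robot.get_obs();print(o["time"],o["position"],o["ft_force"],o["grip_width"])
E
```

```text
22.7 [ 0.51874588 -0.17914474  0.31399457] [-0.33250583  0.84015455 -0.81589293] 0.07181958180960424
```

View pics/side9.png

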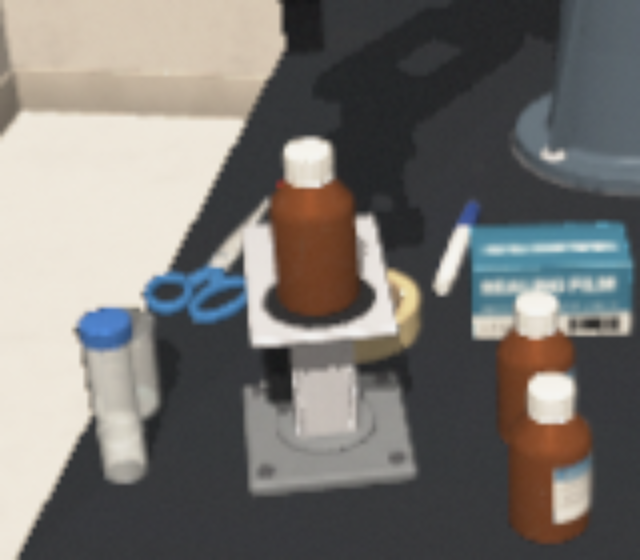

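View pics/wrist9.png

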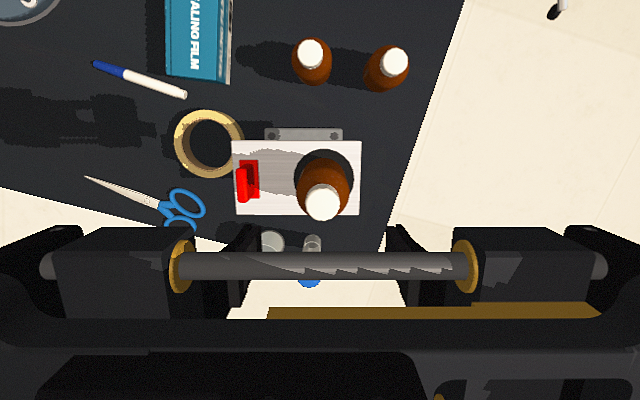

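```bash
python3 - <<'E'
from h import *
c=dict(np.load("wrist9.npz"));h=hsv(c)
r=np.zeros((400,640),bool);r[180:224,300:346]=1
w=((h[...,1]<60)&(h[...,2]>170)&r).astype(np.uint8)
w=cv2.morphologyEx(w,cv2.MORPH_OPEN,np.ones((9,9),np.uint8))
k=max(cv2.findContours(w,cv2.RETR_EXTERNAL,cv2.CHAIN_APPROX_NONE)[0],key=cv2.contourArea)
e=cv2.fitEllipse(k);print(e,"cap",onplane(c,e[0],.235))
for n in("wrist9","side9"):
    c=dict(np.load(n+".npz"));im=c["color"]
    a=(150,230,220,370) if n=="wrist9" else (175,220,250,310)
    cv2.imwrite(f"pics/{n}c.png",cv2.resize(im[a[0]-15:a[1]+5,a[2]:a[3],::-1],None,fx=5,fy=5,interpolation=0))
s=dict(np.load("side9.npz"));S4=dict(np.load("side4.npz"))
# pad ellipse bottom row/extent from side4 vs bottle body edges
h=hsv(s);b=(h[...,0]<14)&(h[...,1]>130)&(h[...,2]>30)
for y in range(185,210,3):
    xs=np.where(b[y,255:305])[0]+255
    if len(xs):print(y,xs.min(),xs.max(),(xs.min()+xs.max())/2)
for z in(.131,.165,.19):print(z,proj(s,[.5184,-.1786,z]))
# cap in side view
w=((h[...,1]<60)&(h[...,2]>150));w[:,:268]=0;w[:,288:]=0;w[:164]=0;w[178:]=0
print([ (ce,st) for ce,st in blobs(w)], proj(s,[.5184,-.1786,.235]))
for z in(.235,): print(onplane(s,(277,168),z))
E
```

```text
((322.59674072265625, 203.6831817626953), (31.35746955871582, 33.23031234741211), 63.05025863647461) cap [ 0.51815969 -0.17949368  0.235     ]
185 268 287 277.5
188 269 288 278.5
191 269 288 278.5
194 269 288 278.5
197 270 288 279.0
200 270 289 279.5
203 270 288 279.0
206 271 286 278.5
0.131 [280.18380975 204.25780144]
0.165 [279.35578548 192.50241573]
0.19 [278.73058097 183.61431286]
[(array([276.53623188, 170.17391304]), array([271, 164,  12,  13, 138], dtype=int32))] [277.56869387 167.06868454]
[ 0.52348718 -0.17898763  0.235     ]
```

View pics/wrist9c.png

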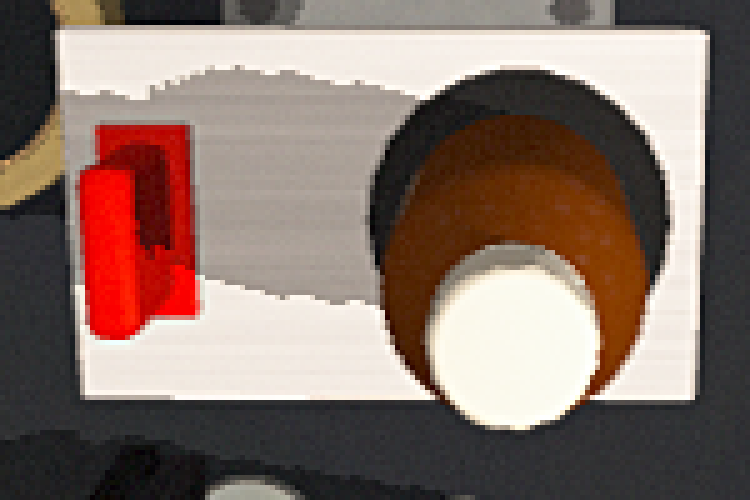

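The cap measures (0.518, −0.179) against pad (0.518, −0.179), so the bottle is centred and upright, and the platform still holds. Handing in.

```bash
python3 -c "
from rig import hand_in
print(hand_in())"
```

```text
the job is handed in; nothing more can be done
None
```

I raised the platform by its red tab through exactly four felt clicks and let it down so the fourth notch carries it. I then set the far-left amber bottle upright on the pad. I handed in at about 22.7 s, with the gripper clear above the bottle.

- **Clicks:** they came at about z = 0.116, 0.124, 0.131 and 0.138 (TCP heights). At each one the pull fell from about 18 N to about 5 N or less. Lowering stopped at about 3 N of upward push on the tool, so the notch took the weight without a hard push.
- **Platform height:** the side camera showed a lift of about 29 mm. When I set the bottle down, contact put the pad top at about 0.131 m, which agrees.
- **Bottle:** the cap measured (0.518, −0.179) against the pad centre at (0.518, −0.179), so it is within about 1 mm. In the side and wrist pictures it stands upright.
- **Other things:** in the last pictures the look-alike bottles, tape roll, beaker and tube are still where they were.

**Disagreements:**
- The pull before each click was about 17–19 N, not the stated 11 N. The 7 mm spacing between clicks was as described.
- The side camera read the pad's y about 2 mm differently from the top and wrist views, which is about its calibration error.

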